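Reject the worn-out job-card clip

TASK

One of the three identical blue job-card clips on the desk mat has lost its spring. Squeeze the clips' handles to feel which one gives far too easily, put that weak clip flat in the red reject tray and let go of it; leave the two stiff clips lying where they are.

Things in the scene. Friction and masses are not known exactly. Their poses are not given: they have to be found in the camera images.
- place_1 (a point): Right-hand of three pale rectangles in a row on a fixed dark mat (3 mm thick); one clip lies on each. This point is on the mat's top, under the clip's steel hinge pin (within 5 mm); z up, axes along the clip's (within 5 degrees). Places are 160 mm apart along y. On the three places, in a new random order each time, lie weak_clip, stiff_clip_1 and stiff_clip_2, which look alike.
- place_2 (a point): Middle place, same axes. Clip: blue peg-style spring clip lying on its side, 113 mm long. From its pin (26 mm tall) the handles run 65 mm toward -x, the jaws 48 mm toward +x. Handles are 24 mm tall from the mat up, one at +y, one at -y; squeeze them together along y, about 45 mm from the pin: there 41 mm wide at rest, 24 mm fully squeezed (end stop).
- place_3 (a point): Left-hand place, same axes. Feel: squeezed by 10 mm (to 31 mm across, 45 mm from the pin) a stiff clip pushes back on each finger with about 20 N, the weak one with about 3 N; fully squeezed a stiff one takes over 35 N, the weak one about 6 N. A clip weighs 45 to 90 g and can be carried level by its squeezed handles; its jaws then stand about 20 mm apart.
- reject_tray: Open red plastic tray, fixed to the desk, 190 mm along its own x, 160 mm along its y, 35 mm high, walls and floor 4 to 5 mm thick. Origin: centre of its underside; z up.
Things that resemble listed ones, but are neither listed nor needed, are in the scene too. Several things look just like the reject_tray: the one meant starts farthest to the robot's left.

How it is judged:
By the outcome, as a careful person would: the job done as asked, in the order asked, and still so for the second after the job is handed in, with the robot touching nothing.
It also fails if it takes over 42 s, if anything falls off the work surface, if the arm or the gripper's body presses on something with over 40 N, if the wrist force passes 120 N, or if a joint passes its speed limit or range.

ROBOT

A 6-joint arm with a two-finger parallel gripper is mounted at the origin on the work surface. World frame = base frame: x ahead of the robot, y to its left, z up, the work surface at z = 0. Lengths are in m, angles in degrees, forces in N, time in s.
With the tool pointing down it reaches from about 0.225 to 0.725 m from the base axis. Payload 3.1 kg.
Tool frame: the origin (TCP) lies midway between the tips of the shut fingers; the grasp point (between the pads) lies 19 mm behind it; z points along the fingers, y is the line along which they close (so a half turn about z gives the same grasp; the last joint's range is limited). The gripper opens to 85 mm and grips with 20 to 120 N. Pads are 22 mm wide; open, the fingers measure 114 mm over their backs; the gripper's body (76 mm by 85 mm) begins 54 mm behind the grasp point. The pads swing forward as they close: fully open they stand 13 mm farther back than shut.
Start: joints at [67.219, 2.75, 5.684, 92.934, 0, 82.678], TCP at [0.14, 0.506, 0.231] pointing down, gripper open.
Joint ranges: [-166.93, 166.93], [-56.73, 111.36], [-69.38, 81.34], [-121.58, 131.49], [-85.45, 84.26], [-180, 180]. Speed limits (degrees/s): [159.86, 159.86, 180, 180, 180, 180].

INTERFACE

Orientations are given as a 3x3 rotation matrix whose columns are the frame's x, y, z axes.
In Python, from bench import ctrl gives the robot as it stands.
- The arm moves only by the shell command python3 -m handwheel 'ROWS' [FORCE]. ROWS is JSON, a list that holds one entry, the list of rows, each a list of 7 numbers: the shift along the tool's x, y, z in cm, then the turn, a rotation vector about the tool's x, y, z in rad, then the opening, from 0 (shut) to 1 (fully open). A call has 1 to 8 rows; each row shifts and turns the commanded pose from where the row before left it, along the tool's axes as they then stand; what a row does not reach is not made up. A row lasts 1/12 s, in which the tool goes at most 41.7 mm and 7.16 degrees, less where a joint would pass 70% of its speed; a pose out of reach is approached as far as the arm can. A call is refused whole if a number of a shift passes 4.17 or a number of a turn 0.125, either way. A call with a gripper value outside its range is refused whole. The fingers move at their own pace and stop on an object; FORCE is the grip in N (left out, the last holds). Time passes only in rows, so rows that do not move let the fingers close. It gives the time, the measured TCP pose, the force, the opening and the grip force at its end, in the units of the state.
- ctrl.observe(): the state, without advancing time (a new reading comes with each control period).
- ctrl.capture(name): name is "scene" or "top" or "wrist"; returns a dict with "image" (384x512x3 uint8, red, green, blue), "z_map" (384x512 float32, m along the optical axis (not along the pixel's ray), 0 where there is no reading), "fx", "fy", "cx", "cy" (pixels), "distortion" ([k1, k2, p1, p2, k3] as OpenCV has them; the pictures are not rectified), "extrinsics" (4x4, takes a point from world to camera coordinates); the wrist camera has in their place "tool_from_camera" (4x4, takes a point from camera to tool coordinates, whose origin is the TCP and whose axes are the flange's). Camera axes: x right, y down, z forward; pixel columns grow to the right and rows downward; lengths in m; the calibration is good to about 2 mm. A picture is of the moment at which its call begins: read the wrist's pose just before it.
- ctrl.hand_in(): hands the job in; it is judged then, once.
The state is a dict: "time_s": time; "joint_positions": joint angles; "qd": joint speeds; "tau": joint torques, N m; "position": TCP position; "tool_rot": TCP orientation; "contact_force": force on the tool from outside, world axes, zero at the start; "ft_torque": the same for the moment, N m; "width": finger opening in m; "grasp_force": force on a finger pad.
Only numpy, scipy, OpenCV 4.12 (cv2) and the standard library are available. Lean on these libraries where they do the work, as an engineer would, in place of code of your own. Each camera call takes 0.05 s, during which the arm holds its last target. There are 200 camera calls.

## Working session

There is one attempt and no reset: what is moved stays moved. The work goes in short steps, Python scripts to look and compute and a shell command to move; the robot and the scene stay as the last step left them, time stands still between calls to the robot, and variables do not carry over. Pictures are saved under pics/ and viewed, at most 10 in all, crops included, and the job is handed in when it is done.

```bash
mkdir -p pics; ls; cat > h.py <<'E'
import numpy as np,cv2
from bench import ctrl
def cap(n):
    s=ctrl.observe(); c=ctrl.capture(n)
    if n=="wrist":
        T=np.eye(4);T[:3,:3]=np.array(s["tool_rot"]);T[:3,3]=s["position"]
        c["W"]=T@np.array(c["tool_from_camera"])
    else: c["W"]=np.linalg.inv(np.array(c["extrinsics"]))
    return c
def ray(c,uv,z):
    K=np.array([[c["fx"],0,c["cx"]],[0,c["fy"],c["cy"]],[0,0,1.]])
    p=cv2.undistortPoints(np.array(uv,float).reshape(-1,1,2),K,np.array(c["distortion"],float)).reshape(-1,2)
    d=np.c_[p,np.ones(len(p))]@c["W"][:3,:3].T;o=c["W"][:3,3]
    return o+d*((z-o[2])/d[:,2])[:,None]
E
python3 - <<'E'
from h import *
print(ctrl.observe())
a=cap("top");b=cap("scene")
np.save("top.npy",a,allow_pickle=True)
cv2.imwrite("pics/top.png",a["image"][:,:,::-1]);cv2.imwrite("pics/scene.png",b["image"][:,:,::-1])
print(a["W"],b["W"])
E
```

```text
pics
{'time_s': 0.0, 'joint_positions': array([6.72187209e+01, 2.79272774e+00, 5.58857018e+00, 9.29347890e+01,
       1.44155449e-04, 8.26790269e+01]), 'qd': array([ 0.04977026,  0.04350143, -0.02260381,  0.05691341,  0.02413821,
       -0.05159847]), 'tau': array([-8.65641650e-04, -3.38777447e+01,  3.20017362e+01,  2.03649164e-02,
       -1.34062948e-04, -5.20366470e-06]), 'position': array([0.13969872, 0.5054089 , 0.23009207]), 'tool_rot': array([[-9.63815215e-01,  2.66569587e-01, -9.41342540e-04],
       [ 2.66571067e-01,  9.63812674e-01, -2.23491756e-03],
       [ 3.11516821e-04, -2.40498223e-03, -9.99997060e-01]]), 'contact_force': array([-0.79850552, -0.42812024, -0.34817939]), 'ft_torque': array([-0.00952018,  0.00509211, -0.04787535]), 'grasp_force': 0.0, 'width': 0.08560195529760062}
[[-0.0270451  -0.98182974  0.18782684  0.28855564]
 [-0.99867193  0.03478032  0.0380093   0.01779591]
 [-0.04385133 -0.18654943 -0.98146644  0.91355791]
 [ 0.          0.          0.          1.        ]] [[ 0.65067338  0.57639876 -0.49435677  0.88335686]
 [ 0.75934633 -0.49745844  0.41943802 -0.32224617]
 [-0.00415839 -0.64830516 -0.76136925  0.7128562 ]
 [ 0.          0.          0.          1.        ]]
```

View pics/top.png

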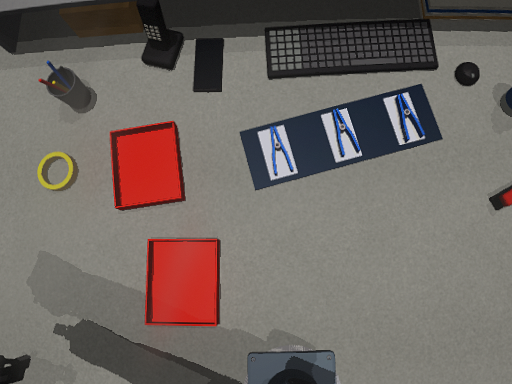

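View pics/scene.png

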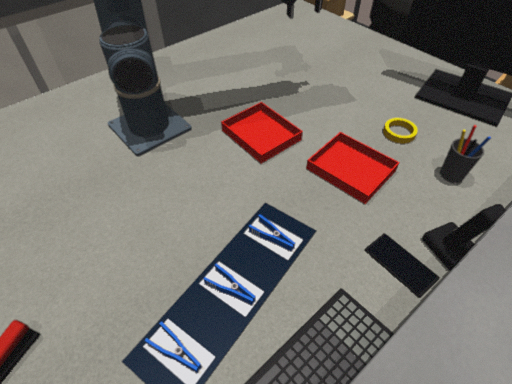

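The top view shows three clips on the mat, with pins near (278,145), (343,127) and (405,104). There are two red trays, at (147,165) and (183,282). The tray at (147,165) looks farthest left, with the other one as the look-alike. The yellow ring and phone are distractors. Next I'll measure these.

```bash
cat > m.py <<'E'
from h import *
a=np.load("top.npy",allow_pickle=True).item()
im=a["image"];hsv=cv2.cvtColor(im,cv2.COLOR_RGB2HSV)
red=cv2.inRange(hsv,(0,170,90),(8,255,255))|cv2.inRange(hsv,(172,170,90),(180,255,255))
for c in cv2.findContours(red,cv2.RETR_EXTERNAL,cv2.CHAIN_APPROX_NONE)[0]:
    if cv2.contourArea(c)<1500: continue
    p=ray(a,c.reshape(-1,2),0.035)[:,:2].astype(np.float32)
    print("tray",c.reshape(-1,2).mean(0),cv2.minAreaRect(p))
blue=cv2.inRange(hsv,(100,150,90),(125,255,255));blue[:80]=0;blue[200:]=0;blue[:,:240]=0;blue[:,450:]=0
blue=cv2.morphologyEx(blue,cv2.MORPH_CLOSE,np.ones((3,3)))
for c in cv2.findContours(blue,cv2.RETR_EXTERNAL,cv2.CHAIN_APPROX_NONE)[0]:
    if cv2.contourArea(c)<60: continue
    p=ray(a,c.reshape(-1,2),0.027)[:,:2].astype(np.float32)
    print("clip",c.reshape(-1,2).mean(0),cv2.minAreaRect(p))
white=cv2.inRange(hsv,(0,0,170),(180,60,255));white[:80]=0;white[200:]=0;white[:,:240]=0;white[:,450:]=0
wc=cv2.morphologyEx(white|blue,cv2.MORPH_CLOSE,np.ones((5,5)))
for c in cv2.findContours(wc,cv2.RETR_EXTERNAL,cv2.CHAIN_APPROX_NONE)[0]:
    if cv2.contourArea(c)<300: continue
    p=ray(a,c.reshape(-1,2),0.003)[:,:2].astype(np.float32)
    print("card",c.reshape(-1,2).mean(0),cv2.minAreaRect(p))
print("pins",ray(a,[(278,145),(343,127),(405,104)],0.029))
cr=im[80:200,240:450][:,:,::-1]
cv2.imwrite("pics/crop.png",cv2.resize(cr,None,fx=3.8,fy=3.8,interpolation=cv2.INTER_CUBIC))
E
python3 m.py
```

```text
tray [181.30645161 282.18064516] ((0.25468581914901733, 0.23558133840560913), (0.15904875099658966, 0.1879153996706009), 88.82500457763672)
tray [144.88571429 164.69285714] ((0.5267934203147888, 0.324838787317276), (0.19025228917598724, 0.16040083765983582), 6.837812423706055)
clip [277.68965517 149.1091954 ] ((0.5537333488464355, 0.01217721775174141), (0.11336001753807068, 0.04188605025410652), 12.292220115661621)
clip [343.14634146 131.40853659] ((0.5925944447517395, -0.1458585262298584), (0.11235327273607254, 0.04313059151172638), 12.738499641418457)
clip [407.94545455 116.40606061] ((0.6253388524055481, -0.30514195561408997), (0.11225572973489761, 0.04395047202706337), 9.597537994384766)
card [277.05479452 151.85616438] ((0.5546271800994873, 0.01368425041437149), (0.12793873250484467, 0.0648893415927887), 13.786796569824219)
card [340.89041096 134.13013699] ((0.5918145179748535, -0.1413271427154541), (0.1290050745010376, 0.06487219780683517), 13.369417190551758)
card [403.87591241 118.35036496] ((0.6275451183319092, -0.29937610030174255), (0.1233242005109787, 0.06833035498857498), 14.274125099182129)
pins [[ 0.56027709  0.01026566  0.029     ]
 [ 0.59855741 -0.14368781  0.029     ]
 [ 0.65151924 -0.29644026  0.029     ]]
```

View pics/crop.png

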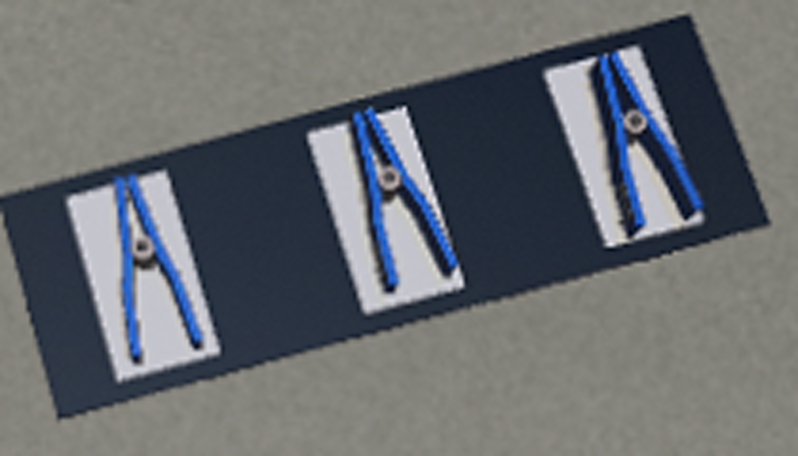

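The crop confirms three like clips: handles toward the robot, jaws away, yaw about 12.5°. Their pins in the top image are at (277.6,145.8), (342.6,127.4) and (407,112). The spacing comes out at 159 mm against the given 160. The candidate trays are (147,165) at y=0.325 and (183,282) at y=0.236, both about 190x160. The first is farthest left, so I choose that one. Next I move above the left clip (place_3).

```bash
python3 -m handwheel '[[[-3.1,-2.41,0.4,0,0,0,0.75],[-3.1,-2.41,0.4,0,0,0,0.75],[-3.1,-2.41,0.4,0,0,0,0.75],[-3.1,-2.41,0.4,0,0,0,0.75],[-3.1,-2.41,0.4,0,0,0,0.75],[-3.1,-2.41,0.4,0,0,0,0.75],[-3.1,-2.41,0.4,0,0,0,0.75],[-3.1,-2.41,0.4,0,0,0,0.75]]]' 20
python3 -m handwheel '[[[-3.1,-2.41,0.4,0,0,0,0.75],[-3.1,-2.41,0.4,0,0,0,0.75],[-3.1,-2.41,0.4,0,0,0,0.75],[-3.1,-2.41,0.4,0,0,0,0.75],[-3.1,-2.41,0.4,0,0,0,0.75],[-3.1,-2.41,0.4,0,0,0,0.75],[-3.1,-2.41,0.4,0,0,0,0.75],[-3.1,-2.41,0.4,0,0,0,0.75]]]'
python3 -m handwheel '[[[0,0,0,0,0,-0.121,0.75],[0,0,0,0,0,-0.121,0.75],[0,0,0,0,0,-0.121,0.75],[0,0,0,0,0,-0.121,0.75],[0,0,0,0,0,0,0.75],[0,0,0,0,0,0,0.75]]]'
cat > w.py <<'E'
import sys
from h import *
s=ctrl.observe();print(s["time_s"],s["position"],np.array(s["tool_rot"])[:,0],s["width"])
a=cap("wrist");cv2.imwrite("pics/%s.png"%sys.argv[1],a["image"][:,:,::-1]);np.save(sys.argv[1]+".npy",a,allow_pickle=True)
E
python3 w.py w1
```

```text
time_s: 0.77
position: [0.328, 0.2523, 0.1987]
tool_rot: [[-0.964, 0.266, -0.0], [0.266, 0.964, -0.0], [0.0, -0.0, -1.0]]
contact_force: [1.1, 0.5, -0.6]
width: 0.0639
grasp_force: 0.0
time_s: 1.43
position: [0.5157, 0.0003, 0.1665]
tool_rot: [[-0.964, 0.267, -0.001], [0.267, 0.964, 0.0], [0.001, 0.0, -1.0]]
contact_force: [0.4, 0.5, 0.6]
width: 0.0641
grasp_force: 0.0
time_s: 1.93
position: [0.5149, 0.0022, 0.1668]
tool_rot: [[-0.978, -0.209, -0.001], [-0.209, 0.978, 0.0], [0.001, 0.0, -1.0]]
contact_force: [-0.2, -0.8, 0.0]
width: 0.064
grasp_force: 0.0
1.9333 [0.51488173 0.00215479 0.16675629] [-0.9778095  -0.20949342  0.00104007] 0.06398711826843966
```

View pics/w1.png

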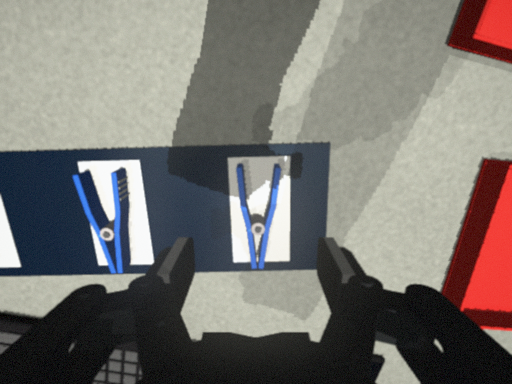

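The wrist view shows the left clip's pin at (258,229), with handle ends at (241,165) and (277,167). The middle clip's pin is at (106,234), with handle ends at (79,176) and (120,172). Now to measure both.

```bash
cat > clip.py <<'E'
from h import *
import sys
a=np.load(sys.argv[1]+".npy",allow_pickle=True).item()
im=a["image"];hsv=cv2.cvtColor(im,cv2.COLOR_RGB2HSV)
blue=cv2.inRange(hsv,(100,150,90),(125,255,255))
blue=cv2.morphologyEx(blue,cv2.MORPH_CLOSE,np.ones((3,3)))
s=ctrl.observe();P=np.array(s["position"]);R=np.array(s["tool_rot"])
for i in range(2,len(sys.argv),2):
    u,v=int(sys.argv[i]),int(sys.argv[i+1]); m=np.zeros_like(blue); m[v-75:v+55,max(u-45,0):u+45]=blue[v-75:v+55,max(u-45,0):u+45]
    q=ray(a,np.argwhere(m)[:,::-1],0.026)[:,:2].astype(np.float32)
    pin=ray(a,[(u,v)],0.029)[0,:2]
    (c,wh,th)=cv2.minAreaRect(q)
    if wh[0]<wh[1]: th-=90
    t=np.radians(th);e=np.array([np.cos(t),np.sin(t)]);n=np.array([-e[1],e[0]])
    d=q-pin; l=d@e; w=d@n
    for x in (-.06,-.045): 
        k=abs(l-x)<.003; print("at",x,w[k].min(),w[k].max())
    k=abs(l+.045)<.003; g=pin-.045*e+n*(w[k].min()+w[k].max())/2
    D=R.T@np.r_[g-P[:2],0]
    print("pin",pin,"rect",c,wh,th,"extent",l.min(),l.max(),"grip",g,"tool shift cm",D*100,"tool yaw",np.degrees(np.arctan2(-R[1,0],-R[0,0])))
E
python3 clip.py w1 258 229 106 234
```

```text
at -0.06 -0.014136831507477483 -0.01067653599411925
at -0.045 -0.01350747788108174 0.02381774939398686
pin [0.56304486 0.01587527] rect (0.5526105165481567, 0.01749361678957939) (0.11465255916118622, 0.03807823359966278) 18.09183120727539 extent -0.0667421929484139 0.0479103603721423 grip [0.51866878 0.00680119] tool shift cm [-4.61289484e-01  3.72975515e-01 -2.64545634e-04] tool yaw 12.108701395595844
at -0.06 -0.02431544149264726 0.02115543208853284
at -0.045 -0.022527375367244754 0.01969884095780776
pin [ 0.60208531 -0.13908163] rect (0.5944498777389526, -0.14267092943191528) (0.1132950633764267, 0.04559173434972763) 14.801192283630371 extent -0.06494659977945495 0.04834847474224339 grip [ 0.55893979 -0.15194494] tool shift cm [-1.06882257e+00 -1.59932018e+01 -4.57082671e-03] tool yaw 12.108701395595844
```

```bash
sed -i 's/(100,150,90)/(100,140,60)/' clip.py; python3 clip.py w1 258 229
```

```text
at -0.06 -0.024230783362405996 0.017586788694353296
at -0.045 -0.02172892294383738 0.01681444054931066
pin [0.56304486 0.01587527] rect (0.5556614398956299, 0.011327415704727173) (0.11216527223587036, 0.041817571967840195) 9.106155395507812 extent -0.06409279290215703 0.04807246321167292 grip [0.5190009  0.00632711] tool shift cm [-4.83817646e-01  3.19655179e-01 -2.94260810e-04] tool yaw 12.108701395595844
```

```bash
python3 -m handwheel '[[[-0.5,0.35,3.5,0,0,0,0.75],[0,0,3.5,0,0,0,0.75],[0,0,3.5,0,0,0,0.75],[0,0,3,0,0,0,0.75],[0,0,1.6,0,0,0,0.75],[0,0,0.9,0,0,0,0.75],[0,0,0,0,0,0,0.75],[0,0,0,0,0,0,0.75]]]' 20; python3 w.py w2; python3 - <<'E'
import numpy as np
from h import *
print(ctrl.observe()["contact_force"])
E
```

```text
time_s: 2.65
position: [0.5196, 0.0067, 0.0077]
tool_rot: [[-0.977, -0.212, 0.0], [-0.212, 0.977, -0.0], [-0.0, -0.0, -1.0]]
contact_force: [0.2, 1.0, 0.3]
width: 0.0639
grasp_force: 0.0
2.65 [0.51959379 0.0066868  0.00772422] [-9.77301348e-01 -2.11853739e-01 -2.63581293e-04] 0.06390780960001011
[ 0.67044518 -0.90081274 -0.34537911]
```

View pics/w2.png

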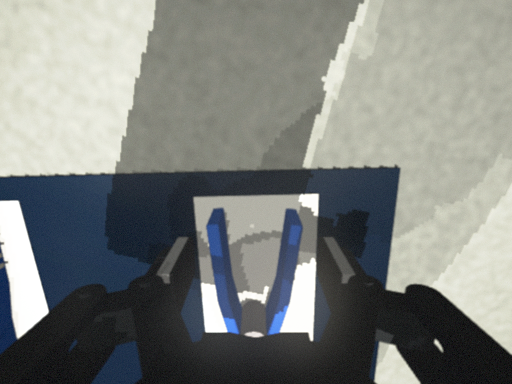

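The handles, at about u=208 to 301, sit centred between the fingers, at about 183 to 330. Squeezing with 20 N.

```bash
python3 -m handwheel '[[[0,0,0,0,0,0,0.45],[0,0,0,0,0,0,0.45],[0,0,0,0,0,0,0.36],[0,0,0,0,0,0,0.36],[0,0,0,0,0,0,0.36]]]' 20
python3 -m handwheel '[[[0,0,0,0,0,0,0.2],[0,0,0,0,0,0,0.2],[0,0,0,0,0,0,0.2],[0,0,0,0,0,0,0.2],[0,0,0,0,0,0,0.2],[0,0,0,0,0,0,0.2]]]' 20
```

```text
time_s: 3.12
position: [0.5213, 0.0061, 0.01]
tool_rot: [[-0.977, -0.212, 0.004], [-0.212, 0.977, -0.001], [-0.004, -0.002, -1.0]]
contact_force: [-1.6, -0.3, 6.0]
width: 0.0313
grasp_force: 5.1
time_s: 3.62
position: [0.5214, 0.006, 0.0106]
tool_rot: [[-0.977, -0.212, 0.005], [-0.212, 0.977, -0.001], [-0.004, -0.002, -1.0]]
contact_force: [-3.0, 0.1, 8.3]
width: 0.0232
grasp_force: 19.7
```

At 31 mm the clip pushed back with only about 5 N, and it closed to its stop (23 mm) under 20 N or less. A stiff clip would need about 20 N and over 35 N for those, so the left clip is the weak one. Lifting it and checking the hold.

```bash
python3 -m handwheel '[[[0,0,0,0,0,0,0.2],[0,0,-1,0,0,0,0.2],[0,0,-2,0,0,0,0.2],[0,0,-2.5,0,0,0,0.2],[0,0,-2.5,0,0,0,0.2],[0,0,-2,0,0,0,0.2],[0,0,0,0,0,0,0.2],[0,0,0,0,0,0,0.2]]]' 30;python3 w.py w3
```

```text
time_s: 4.28
position: [0.521, 0.0065, 0.1097]
tool_rot: [[-0.977, -0.212, 0.005], [-0.212, 0.977, -0.0], [-0.005, -0.001, -1.0]]
contact_force: [-0.4, -0.4, -0.3]
width: 0.0218
grasp_force: 29.5
4.2833 [0.52104753 0.00647947 0.1097127 ] [-0.97716048 -0.21245315 -0.00458829] 0.021833269717551323
```

View pics/w3.png

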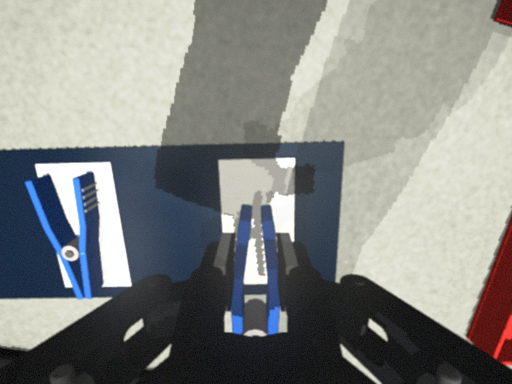

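The clip is held, with its handles at u=240 to 275 and the place empty beneath it. Moving over the left tray.

```bash
python3 -m handwheel '[[[-0.2,1.6,0,0,0,0,0.2],[-0.4,3,0,0,0,0,0.2],[-0.4,3,0,0,0,0,0.2],[-0.4,3,0,0,0,0,0.2],[-0.4,3,0,0,0,0,0.2],[-0.4,3,0,0,0,0,0.2],[-0.4,3,0,0,0,0,0.2],[-0.4,3,0,0,0,0,0.2]]]'
python3 -m handwheel '[[[-0.4,3,0,0,0,0,0.2],[-0.4,3,0,0,0,0,0.2],[-0.2,2,0,0,0,0,0.2],[0,1,0,0,0,0.03,0.2],[0,0,0,0,0,0.03,0.2],[0,0,0,0,0,0.03,0.2],[0,0,0,0,0,0,0.2],[0,0,0,0,0,0,0.2]]]'
python3 w.py w4; python3 - <<'E'
from h import *
for n in ("top","scene"):
    c=cap(n); cv2.imwrite("pics/%s2.png"%n,c["image"][:,:,::-1])
E
```

```text
time_s: 5.0
position: [0.4988, 0.2348, 0.105]
tool_rot: [[-0.977, -0.212, -0.004], [-0.212, 0.977, -0.001], [0.004, -0.0, -1.0]]
contact_force: [0.9, 0.4, -0.8]
width: 0.0216
grasp_force: 29.5
time_s: 5.67
position: [0.4901, 0.3234, 0.1054]
tool_rot: [[-0.992, -0.125, -0.003], [-0.125, 0.992, -0.002], [0.003, -0.001, -1.0]]
contact_force: [0.3, 0.2, -1.2]
width: 0.0216
grasp_force: 29.5
5.6667 [0.49014718 0.32343654 0.10538436] [-0.99217992 -0.12477447  0.00321418] 0.021567790290742468
```

View pics/w4.png

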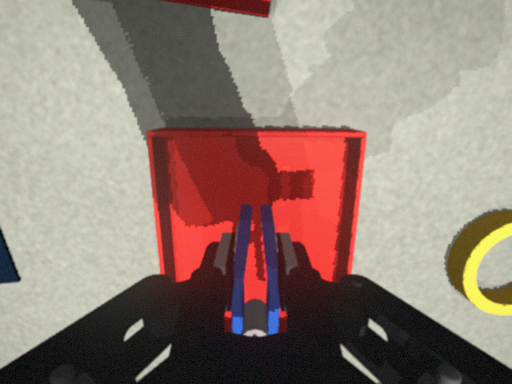

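The clip is over the left tray, whose rim spans u=150 to 365, and it is centred and aligned at u=257. I'll check the lengthwise clearance to the tray's robot-side rim at v=130.

```bash
python3 - <<'E'
from h import *
a=np.load("w4.npy",allow_pickle=True).item()
p=ray(a,[(257,130),(150,132),(365,132)],0.035)
s=ctrl.observe();R=np.array(s["tool_rot"])
print(p,(p-s["position"])@R*100)
E
```

```text
[[0.4339583  0.31794041 0.035     ]
 [0.44494518 0.24165177 0.035     ]
 [0.42557796 0.39529658 0.035     ]] [[ 5.70987507  0.16206816  7.1589294 ]
 [ 5.56509414 -7.54414375  7.16219409]
 [ 5.58278171  7.94190825  7.15526579]]
```

```bash
python3 -m handwheel '[[[0,0,1.5,0,0,0,0.2],[0,0,2.5,0,0,0,0.2],[0,0,2.2,0,0,0,0.2],[0,0,1.5,0,0,0,0.2],[0,0,0.9,0,0,0,0.2],[0,0,0.5,0,0,0,0.2],[0,0,0,0,0,0,0.2],[0,0,0,0,0,0,0.2]]]'
python3 -m handwheel '[[[0,0,0,0,0,0,0.3],[0,0,0,0,0,0,0.35],[0,0,0,0,0,0,0.4],[0,0,0,0,0,0,0.45],[0,0,0,0,0,0,0.5],[0,0,0,0,0,0,0.6],[0,0,0,0,0,0,0.7],[0,0,0,0,0,0,0.75]]]'
```

```text
time_s: 6.48
position: [0.4918, 0.3241, 0.017]
tool_rot: [[-0.992, -0.124, 0.001], [-0.124, 0.992, 0.0], [-0.001, 0.0, -1.0]]
contact_force: [0.8, 0.2, -0.4]
width: 0.0213
grasp_force: 29.5
time_s: 7.15
position: [0.4912, 0.3239, 0.0163]
tool_rot: [[-0.992, -0.124, -0.0], [-0.124, 0.992, -0.0], [0.0, -0.0, -1.0]]
contact_force: [-0.3, -0.8, -0.9]
width: 0.0638
grasp_force: 0.0
```

```bash
python3 -m handwheel '[[[0,0,0,0,0,0,0.75],[0,0,-1,0,0,0,0.75],[0,0,-3,0,0,0,0.75],[0,0,-4,0,0,0,0.75],[0,0,-4,0,0,0,0.75],[0,0,-4,0,0,0,0.75],[3,0,-2,0,0,0,0.75],[3,0,0,0,0,0,0.75]]]'
python3 -m handwheel '[[[3,0,0,0,0,0,0.75],[0,0,0,0,0,0,0.75],[0,0,0,0,0,0,0.75]]]'
python3 - <<'E'
from h import *
c=cap("wrist");t=cap("top")
cv2.imwrite("pics/fin.png",np.hstack([c["image"][:,:,::-1][:,60:452],t["image"][:,:,::-1][:,80:460]]))
E
```

```text
time_s: 7.82
position: [0.4353, 0.3181, 0.2042]
tool_rot: [[-0.992, -0.122, 0.012], [-0.122, 0.992, 0.006], [-0.012, 0.005, -1.0]]
contact_force: [-1.4, 0.3, 1.0]
width: 0.0645
grasp_force: 0.0
time_s: 8.07
position: [0.4008, 0.3127, 0.1972]
tool_rot: [[-0.992, -0.125, 0.001], [-0.125, 0.992, 0.0], [-0.001, 0.0, -1.0]]
contact_force: [0.3, 1.1, 0.2]
width: 0.0639
grasp_force: 0.0
```

View pics/fin.png

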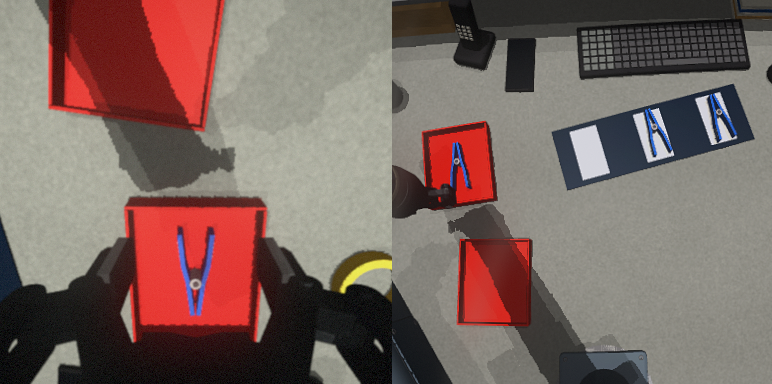

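The weak clip lies flat and free in the left tray, with its pin at (196,285) in the wrist half of the picture. The two stiff clips are still on their places, and the gripper is clear at z=0.2.

```bash
python3 -c "
from bench import ctrl
print(ctrl.hand_in())"
```

```text
the job is handed in; nothing more can be done
None
```

I put the left-hand clip (place_3) flat in the far-left red tray, let go of it, and handed the job in at about 8 s. It is the weak one: it pushed back with about 5 N at 31 mm and closed to its stop under 20 N. That made squeezing the other two unnecessary, so I left them untouched.

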